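Hang the pen holder on its keyhole studs

ROBOT

A 6-joint arm with a two-finger parallel gripper is mounted at the origin on a cart in front of the work surface, level with it; the furniture and walls round the work are solid. World frame = base frame: x ahead of the robot, y to its left, z up, the work surface at z = 0. Lengths are in m, angles in rad, forces in N, time in s.
With the tool pointing down it reaches from about 0.375 to 0.75 m from the base axis. Payload 9 kg.
Tool frame: the origin (TCP) lies at the very end of the fingers, on their centre line; the grasp point (between the pads) lies 19 mm behind it (pinch_z is the distance from the TCP to the grasp point, in m); z points along the fingers, y is the line along which they close (so a half turn about z gives the same grasp; the last joint's range is limited). The gripper opens to 85 mm and grips with 20 to 120 N. Pads are 22 mm wide; open, the fingers measure 114 mm over their backs; the gripper's body (76 mm by 85 mm) begins 54 mm behind the grasp point. The pads swing forward as they close: fully open they stand 13 mm farther back than shut.
Start: joints at [0.924, 0.104, 0.097, 1.564, 0, 1.353], TCP at [0.249, 0.546, 0.231] pointing down, gripper open.
Joint ranges: [-2.99, 2.99], [-0.84, 1.86], [-1.1, 1.16], [-1.84, 2.11], [-1.51, 1.56], [-3.14, 3.14]. Speed limits (rad/s): [2.22, 2.22, 2.57, 3.14, 3.14, 3.14].

INTERFACE

Orientations are given as a unit quaternion [x, y, z, w].
In Python, from bench import * gives the robot as it stands.
- The arm moves only by the tool play_rows, never from a script. Its argument "targets" is one flat list of numbers, 7 for each row, row after row: the turn, a rotation vector about the tool's x, y, z in degrees, then the shift along the tool's x, y, z in mm, then the finger opening in mm, from 0 to 85.4. In form: [wx, wy, wz, tx, ty, tz, jaw, wx, wy, wz, tx, ty, tz, jaw, ...]. A call has 1 to 5 rows; each row shifts and turns the commanded pose from where the row before left it, along the tool's axes as they then stand; what a row does not reach is not made up. A row lasts 1/12 s, in which the tool goes at most 41.7 mm and 7.16 degrees, less where a joint would pass 70% of its speed; a pose out of reach is approached as far as the arm can. A call is refused whole if a number of a shift passes 41.7 or a number of a turn 7.16, either way. A call with a gripper value outside its range is refused whole. The fingers move at their own pace and stop on an object; "grip_force" is the grip in N (left out, the last holds). Time passes only in rows, so rows that do not move let the fingers close. It gives the time, the measured TCP pose, the force, the opening and the grip force at its end, in the units of the state.
- sense(): the state, without advancing time (a new reading comes with each control period).
- read_camera(name): name is "scene" or "top" or "wrist"; returns the picture (420x560x3 uint8, red, green, blue); there is no depth.
- calibration(name): a dict with "fovy" (degrees; the focal length in pixels is half the picture's height over the tangent of half this angle, whatever the lens; pixels are square), "cx", "cy" (the principal point, pixels), "position" and "attitude" of the camera in the world; the wrist camera has in their place "tool_from_camera" (4x4, takes a point from camera to tool coordinates, whose origin is the TCP and whose axes are the flange's). Camera axes: x right, y down, z forward; pixel columns grow to the right and rows downward; lengths in m; the calibration is good to about 2 mm. A picture is of the moment at which its call begins: read the wrist's pose just before it. calibration takes no time and is no camera call.
- close_job(): hands the job in; it is judged then, once.
The state is a dict: "time_s": time; "q": joint angles; "qvel": joint speeds; "joint_torque": joint torques, N m; "eef_pos": TCP position; "eef_rot": TCP orientation; "ft_force": force on the tool from outside, world axes, zero at the start; "torque": the same for the moment, N m; "grip_width": finger opening in m; "grip_force": force on a finger pad.
Only numpy, scipy, OpenCV 4.12 (cv2) and the standard library are available. Lean on these libraries where they do the work, as an engineer would, in place of code of your own. Each camera call takes 0.05 s, during which the arm holds its last target. There are 200 camera calls.

TASK

Pick up the steel pen holder by its top tab, press its back plate onto the upright stand so that both stud heads go through the large ends of its keyholes, then push it straight down until it is locked fully home on the studs, and let go. The stud bar was clamped by eye, so find by sight or feel where the heads go in. Press gently, never with more than about 30 N on the stand, and leave the other things on the bench alone.

Things in the scene. Friction and masses are not known exactly. Their poses are not given: they have to be found in the camera images.
- holder: Loose steel pen holder, 0.2-0.33 kg, standing upright on the bench: back plate 112 wide (y), 5 thick, 113 high, a grey two-part pocket (108 wide, 46 deep, 42 high) low on its front, a grip tab on top. Origin: on the plate's BACK face, midway across, at the underside; x points out of the back face, y left, z up. Plate x = -5..0 mm, pocket x = -51..-5.
- holder_tab (a point): Middle of the holder's grip tab, at (-4, 0, 137) mm from the holder's origin. The tab is 8 thick (x), 44 wide (y), z = 113..155. Pinch it across its thickness from above; a firm grip (100 N) holds while pressing. Keep fingertips above z = 116 mm of the holder so that they clear the top of the stand.
- keyholes (a point): Point midway between the holder's two keyholes, on its back face, level with their large ends: (0, 0, 78) mm from its origin. Keyholes at y = -30 and +30: large end 21 mm across at z = 78, narrowing upward into a slot 10 wide whose round top end is centred at z = 100. Between them, at y = 0, z = 100, a plain catch hole 16 across.
- stand: Stand fixed to the bench: upright white panel 190 wide, 147 high, 12 thick, on a grey foot 10 high (x = -40..85 mm). Origin: on the panel's FRONT face, midway across, at bench level; x points into the panel (the way to press), y left, z up. Heads in the large ends: holder's origin at z = 57, x = -2..0 in this frame. Locked, necks at slot tops: z = 35. Heads missed: plate stops at x = -11.
- rail (a point): Middle of the slot in the panel's face, (0, 0, 135) mm from the stand's origin. In it, flush with the face, a 100 mm bar with the studs is clamped by eye: its middle is anywhere from 18 mm left to 18 mm right of this point (y -18..+18). That offset is NOT measured: see or feel it. The bar stays put in use.
- rail_face (a point): The same point, told for the studs: two, 30 mm either side of the bar's middle, z = 135. Neck 6 across, 7 long; bevelled head 16 across, 4 thick, its face 11 mm before the panel. Between them a sprung round catch stands 4 mm proud (2 N to start, 5 N when flush); it clicks into the catch hole when locked. Its drag holds the plate up: push down with some N; 13 N is enough.
- calculator: Bystander, to be left alone: pocket calculator lying flat, 118x69x13 (mm); origin at the centre of its underside.
- marker: Bystander, to be left alone: white marker lying, 17x135x16 (mm); origin at the centre of its underside.
- pen_blue: Bystander, to be left alone: black pen lying, 12x145x9 (mm); origin at the centre of its underside.
- vial_1: Bystander, to be left alone: small brown vial with black cap, standing, 15 across, 48 high (mm); origin at the centre of its underside.
- cell_stopper: Bystander, to be left alone: black rubber stopper, 28 across, 15 high (mm); origin at the centre of its underside.
- beaker_50: Bystander, to be left alone: small clear beaker, standing, 44 across, 58 high (mm); origin at the centre of its underside.
- funnel: Bystander, to be left alone: small cream plastic funnel standing on its rim, 61 across, 62 high (mm); origin at the centre of its underside.

How it is judged:
On the way:
1. the stud heads are through the large ends: the plate lies against the panel, above the locked height (z of holder in the frame of stand between 0.048 and 0.066 m and x of holder in the frame of stand between -0.005 and 0.004 m and y of holder in the frame of stand between -0.024 and 0.024 m and angle between the x axis of holder and the x axis of stand, either way round below 0.08 rad and angle between the z axis of holder and the z axis of stand, either way round below 0.08 rad), for 0.1 s.
At the end, for the whole second after the job is handed in: The holder hangs locked on both studs: its origin 35 mm (+-3.5) above the stand's, its back within 5 mm of the panel, within 24 mm of the panel's middle sideways, level and square to the panel within 0.08 rad, released and at rest (z of holder in the frame of stand between 0.0315 and 0.0385 m and x of holder in the frame of stand between -0.005 and 0.004 m and y of holder in the frame of stand between -0.024 and 0.024 m and angle between the x axis of holder and the x axis of stand, either way round below 0.08 rad and angle between the z axis of holder and the z axis of stand, either way round below 0.08 rad and linear speed of holder below 0.02 m/s and contact force between holder and the fingers below 0.1 N); the robot touches nothing.
It fails at once if the holder pressed on the stand with more than 30 N (contact force between holder and stand above 30 N).
It fails at once if a bystander moved more than 25 mm (distance of any of calculator, marker, pen_blue, vial_1, cell_stopper, beaker_50, funnel from where it was at the start of the episode above 0.025 m).
It also fails if it takes over 67 s, if anything falls off the work surface, if the arm or the gripper's body presses on something with over 40 N, if the wrist force passes 120 N, or if a joint passes its speed limit or range.

## Working session

There is one attempt and no reset: what is moved stays moved. The work goes in short steps, Python scripts to look and compute and a tool call to move; the robot and the scene stay as the last step left them, time stands still between calls to the robot, and variables do not carry over. Pictures are saved under pics/ and viewed, at most 10 in all, crops included, and the job is handed in when it is done.

Besides the shell and the picture viewer there is one more tool, called as name(argument=value, ...), one argument or row to a line, values as JSON. play_rows: Moves the arm, as the interface text tells. Its arguments: {"type":"object","properties":{"targets":{"type":"array"},"grip_force":{"type":"number"}},"required":["targets"]}

```bash
ls; mkdir -p pics; python3 - <<'E'
from bench import *
import cv2,numpy as np
s=sense();print(s['time_s'],s['eef_pos'],s['eef_rot'],s['grip_width'])
ims=[]
for n in("scene","top"):
    im=read_camera(n);cv2.imwrite(f"pics/{n}0.png",cv2.cvtColor(im,cv2.COLOR_RGB2BGR));
    print(n,calibration(n))
print(calibration("wrist"))
E
```

```text
pics
0.0 [0.24925329 0.54541632 0.23053938] [ 2.12754146e-01  9.77105544e-01 -6.00480452e-04 -2.63481220e-04] 0.08532899417505532
scene {'fovy': 48.765333691561985, 'cx': 278.9514399556707, 'cy': 202.1205022321206, 'position': array([ 0.08214213, -0.4808181 ,  0.95723957]), 'attitude': array([ 0.88588639, -0.29061823,  0.11246428, -0.34365408])}
top {'fovy': 53.41771693201595, 'cx': 274.5513975571303, 'cy': 199.5968825166747, 'position': array([0.42798964, 0.14997794, 1.11610044]), 'attitude': array([ 0.70976997, -0.7030501 ,  0.03226356, -0.03010325])}
{'fovy': 70.974624245146, 'cx': 278.0864606193725, 'cy': 208.48140665806457, 'tool_from_camera': array([[-8.90726024e-04, -9.66183616e-01, -2.57853500e-01,
         6.38743703e-02],
       [ 9.99999391e-01, -1.02880711e-03,  4.00580542e-04,
        -8.24589840e-04],
       [-6.52315871e-04, -2.57852986e-01,  9.66183943e-01,
        -1.43133531e-01],
       [ 0.00000000e+00,  0.00000000e+00,  0.00000000e+00,
         1.00000000e+00]])}
```

View pics/scene0.png

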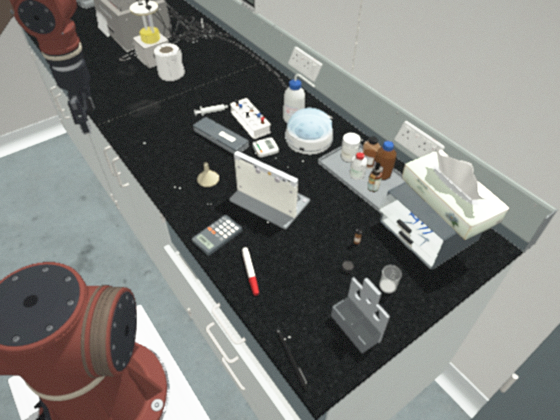

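View pics/top0.png

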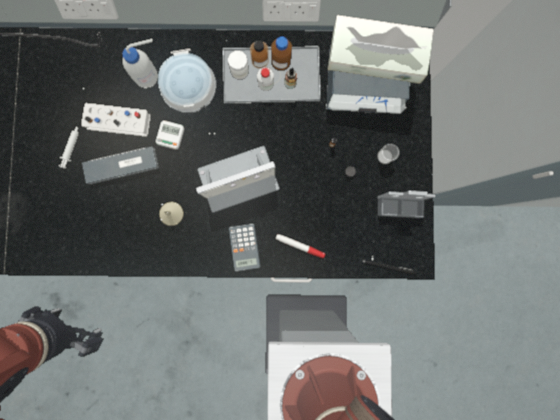

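```bash
python3 - <<'E'
import cv2,numpy as np
s=cv2.imread("pics/scene0.png");t=cv2.imread("pics/top0.png")
def c(im,x,y,w=100,h=75): return cv2.resize(im[y:y+h,x:x+w],(400,300),interpolation=cv2.INTER_CUBIC)
cv2.imwrite("pics/crop.png",np.vstack([np.hstack([c(s,220,148),c(s,310,276)]),np.hstack([c(t,188,140),c(t,355,165)])]))
E
```

```text
(no output)
```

View pics/crop.png

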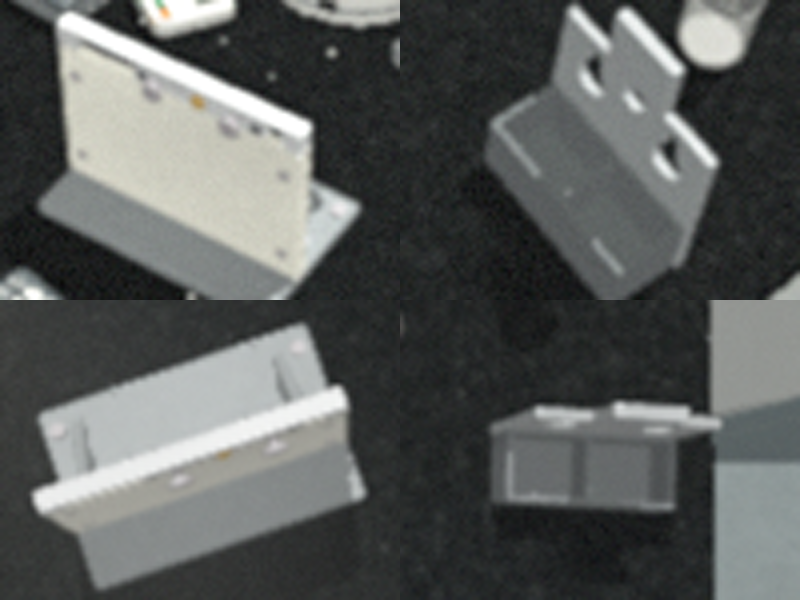

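```bash
cat > h.py <<'E'
from bench import *
import cv2,numpy as np
from scipy.spatial.transform import Rotation as R
def ray(n,uv,cal=None):
    c=calibration(n); f=210/np.tan(np.radians(c['fovy']/2))
    d=np.c_[(np.atleast_2d(uv)-[c['cx'],c['cy']])/f,np.ones(len(np.atleast_2d(uv)))]
    if 'position' in c: p=c['position'];M=R.from_quat(c['attitude']).as_matrix()
    else:
        s=cal or sense();T=c['tool_from_camera'];Rt=R.from_quat(s['eef_rot']).as_matrix()
        p=s['eef_pos']+Rt@T[:3,3];M=Rt@T[:3,:3]
    return p,d@M.T
def onz(n,uv,z,cal=None):
    p,d=ray(n,uv,cal);return p+d*((z-p[2])/d[:,2])[:,None]
def blobs(im,x,y,w,h,th,amin=6):
    g=im[y:y+h,x:x+w].astype(int).min(2)
    cs,_=cv2.findContours((g>th).astype(np.uint8),cv2.RETR_EXTERNAL,cv2.CHAIN_APPROX_NONE)
    return [c.reshape(-1,2)+[x,y] for c in cs if len(c)>=amin]
E
python3 - <<'E'
from h import *
s=cv2.imread("pics/scene0.png");t=cv2.imread("pics/top0.png")
for n,im,boxes in(("top",t,[(190,140,95,60,235,.147),(385,185,50,20,200,.155)]),("scene",s,[(225,145,80,45,242,.147),(345,270,50,55,200,.155)])):
  for x,y,w,h,th,z in boxes:
    for th in (th-20,th):
      for c in blobs(im,x,y,w,h,th,8):
        b=cv2.boxPoints(cv2.minAreaRect(c.astype(np.float32)))
        P=onz(n,b,z)*1000
        e=[P[1]-P[0],P[2]-P[1]];L=[np.linalg.norm(v) for v in e];e=e[int(np.argmax(L))]
        yaw=np.degrees(np.arctan2(-e[0],e[1]));yaw=(yaw+90)%180-90
        print(n,z,th,len(c),"px",b.mean(0).round(1),"ctr",P.mean(0).round(1),"len",np.round(L,1),"yaw",yaw.round(2))
# catch orange
for n,im,(x,y,w,h) in(("top",t,(200,160,75,30)),("scene",s,(240,155,50,30))):
    g=im[y:y+h,x:x+w].astype(int);m=(g[...,2]-g[...,0])
    m=np.where(m>50,m,0);
    if m.sum(): 
        yy,xx=np.mgrid[:h,:w];u=[x+(xx*m).sum()/m.sum(),y+(yy*m).sum()/m.sum()]
        print(n,"catch",u,(m>0).sum(),onz(n,u,.135)*1000)
    print(n,(g[...,2]-g[...,0]).max())
E
```

```text
top 0.147 215 157 px [234.9 176.7] ctr [566.7 240.5 147. ] len [187.8  11.4] yaw 19.81
top 0.147 235 13 px [200.8 188.6] ctr [537.8 319.9 147. ] len [12.5  4.2] yaw 27.46
top 0.147 235 22 px [212.2 184.6] ctr [547.5 293.5 147. ] len [22.1  4.5] yaw 19.21
top 0.147 235 111 px [245.4 173.5] ctr [574.5 216.3 147. ] len [134.1   8.6] yaw 20.23
top 0.155 180 25 px [395.  193.1] ctr [ 530.8 -131.6  155. ] len [ 3.  27.9] yaw -4.67
top 0.155 180 51 px [421.  192.9] ctr [ 531.8 -191.9  155. ] len [ 6.5 56.2] yaw -5.83
scene 0.147 222 126 px [265.5 166.4] ctr [564.4 237.7 147. ] len [ 14.8 191.1] yaw 19.87
scene 0.147 222 70 px [265.5 149. ] ctr [604. 290. 147.] len [61.4 32. ] yaw 53.65
scene 0.147 242 123 px [265.6 166.3] ctr [564.8 238.  147. ] len [ 12.7 188.8] yaw 19.78
scene 0.147 242 44 px [268.5 148.5] ctr [611.5 286.9 147. ] len [45.4 28.1] yaw 53.65
scene 0.147 242 12 px [256.5 148. ] ctr [587.  307.4 147. ] len [ 2.6 25.7] yaw -16.43
scene 0.155 180 13 px [375.8 317.3] ctr [ 488.2 -240.   155. ] len [ 4.6 13.3] yaw 1.02
scene 0.155 180 26 px [382.  310.5] ctr [ 508.  -236.7  155. ]
[... 341 characters left out ...]
85.9  155. ] len [ 6.7 41.9] yaw -0.48
scene 0.155 180 21 px [357.3 282.8] ctr [ 512.4 -162.1  155. ] len [ 5.  26.5] yaw 0.17
scene 0.155 200 9 px [375.3 317.3] ctr [ 487.4 -239.5  155. ] len [3.1 9.3] yaw 1.07
scene 0.155 200 25 px [382.4 310.6] ctr [ 508.6 -237.3  155. ] len [ 4.3 29.8] yaw -3.13
scene 0.155 200 34 px [387.5 285. ] ctr [ 557.9 -202.2  155. ] len [26.4 23.8] yaw 53.67
scene 0.155 200 32 px [372.1 286. ] ctr [ 531.2 -185.2  155. ] len [ 5.9 40.9] yaw -3.85
scene 0.155 200 18 px [357. 283.] ctr [ 511.6 -162.3  155. ] len [ 3.3 23.6] yaw 0.22
top 48
scene catch [np.float64(268.9896480331263), np.float64(173.0144927536232)] 7 [[565.43132165 220.32279419 135.        ]]
scene 91
```

play_rows(
  targets=[0, 0, 0, -28.5, -26, 0, 85, 0, 0, 0, -28.5, -26, 0, 85, 0, 0, 0, -28.5, -26, 0, 85, 0, 0, 0, -28.5, -26, 0, 85, 0, 0, 0, -28.5, -26, 0, 85],
)

```text
time_s: 0.52
eef_pos: [0.3251, 0.3666, 0.2309]
eef_rot: [0.212, 0.977, -0.0, -0.0]
ft_force: [1.4, 0.1, 0.6]
grip_width: 0.085
grip_force: 0.0
```

play_rows(
  targets=[0, 0, 0, -28.5, -26, 0, 85, 0, 0, 0, -28.5, -26, 0, 85, 0, 0, 0, -28.5, -26, 0, 85, 0, 0, 0, -28.5, -26, 0, 85, 0, 0, 0, -28.5, -26, 0, 85],
)

```text
time_s: 0.93
eef_pos: [0.4007, 0.189, 0.2311]
eef_rot: [0.213, 0.977, 0.0, 0.0]
ft_force: [0.6, 0.3, 0.1]
grip_width: 0.0856
grip_force: 0.0
```

play_rows(
  targets=[0, 0, 0, -28.5, -26, 0, 85, 0, 0, 0, -28.5, -26, 0, 85, 0, 0, -7, 0, 0, 0, 85, 0, 0, -7, 0, 0, 0, 85, 0, 0, -7, 0, 0, 0, 85],
)

```text
time_s: 1.35
eef_pos: [0.4309, 0.1188, 0.2309]
eef_rot: [0.029, 1.0, 0.0, -0.0]
ft_force: [-0.6, -0.2, -0.8]
grip_width: 0.0851
grip_force: 0.0
```

play_rows(
  targets=[0, 0, -7, 0, 0, 0, 85, 0, 0, -7, 0, 0, 0, 85, 0, 0, -7, 0, 0, 0, 85, 0, 0, 0, 0, 0, 0, 85, 0, 0, 0, 0, 0, 0, 85],
)

```text
time_s: 1.77
eef_pos: [0.4306, 0.1198, 0.2311]
eef_rot: [-0.15, 0.989, 0.0, -0.0]
ft_force: [0.6, 0.1, 0.1]
grip_width: 0.0846
grip_force: 0.0
```

```bash
python3 - <<'E'
from h import *
s=sense();print(s['time_s'],s['eef_pos'],s['eef_rot'])
np.save('pose1.npy',np.r_[s['eef_pos'],s['eef_rot']])
im=cv2.cvtColor(read_camera("wrist"),cv2.COLOR_RGB2BGR);cv2.imwrite("pics/w1.png",im)
E
```

```text
1.7667 [0.43064421 0.11976621 0.23107361] [-1.49643387e-01  9.88740014e-01  8.03683957e-05 -1.86153043e-04]
```

View pics/w1.png

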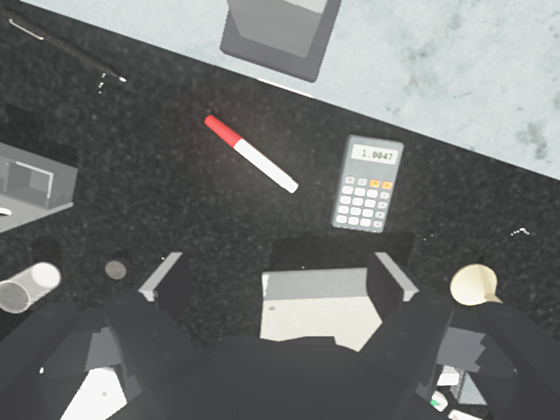

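```bash
cat >> h.py <<'E'
YAW=np.radians(19.8);S0=np.array([.5595,.2365,0])
X=np.array([np.cos(YAW),np.sin(YAW),0]);Y=np.array([-np.sin(YAW),np.cos(YAW),0])
def onface(n,uv,x):
    p,d=ray(n,uv);P=p+d*(((S0+x*X-p)@X)/(d@X))[:,None]
    return np.c_[(P-S0)@X,(P-S0)@Y,P[:,2]]
E
python3 - <<'E'
from h import *
print(onface("scene",[[269,173.1]],-.004)*1e3)
print(onface("scene",[[257.5,170],[277.5,179.25]],-.011)*1e3)
# top: rays at z=135+8-ish upper bevel
for uv,z in (([244.25,178.75],.138),([233,185.2],.142),([256.7,176.5],.142)):
    P=onz("top",uv,z)[0]-S0;print((P@X*1e3).round(1),(P@Y*1e3).round(1))
s=cv2.imread("pics/scene0.png");t=cv2.imread("pics/top0.png")
# panel outline ends along y via scene/top face edges: bright panel top strip ends
for n,im,(x,y,w,h),th in(("top",t,(190,140,95,60),215),("scene",s,(225,145,80,45),222)):
    c=max(blobs(im,x,y,w,h,th),key=len);P=onz(n,c,.147)-S0
    print(n,"strip y",((P@Y).min()*1e3).round(1),((P@Y).max()*1e3).round(1),"x",((P@X).min()*1e3).round(1),((P@X).max()*1e3).round(1))
    # subpixel lateral center
g=cv2.resize(np.hstack([s[155:195,235:300],t[160:200,215:280]]),None,fx=6,fy=6,interpolation=cv2.INTER_CUBIC);cv2.imwrite("pics/c2.png",g)
E
```

```text
[[ -4.         -20.19447892 139.58444721]]
[[-11.          10.6458286  139.5746011 ]
 [-11.         -50.90975097 140.39997131]]
-2.2 -17.3
-8.6 12.5
-7.4 -46.8
top strip y -92.6 95.2 x 2.4 13.8
scene strip y -96.0 94.9 x -1.5 11.8
```

View pics/c2.png

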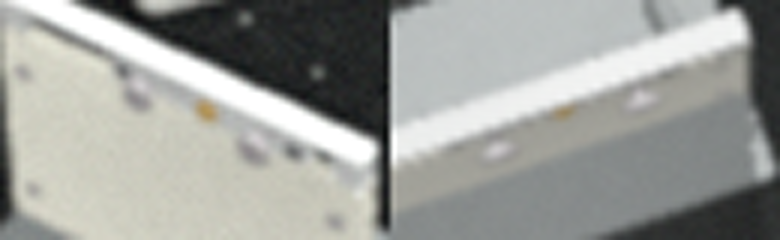

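play_rows(
  targets=[0, 0, 7, 0, 0, 0, 85, 0, 0, 7, 0, 0, 0, 85, 0, 0, 7, 0, 0, 0, 85, 0, 0, 7, 0, 0, 0, 85, 0, 0, 7, 0, 0, 0, 85],
)

```text
time_s: 2.23
eef_pos: [0.4307, 0.1198, 0.2312]
eef_rot: [0.158, 0.988, 0.0, -0.0]
ft_force: [-0.3, -0.7, -0.2]
grip_width: 0.0849
grip_force: 0.0
```

play_rows(
  targets=[0, 0, 7, 0, 0, 0, 85, 0, 0, 7, 0, 0, 0, 85, 0, 0, 7, 0, 0, 0, 85, 0, 0, 7, 0, 0, 0, 85, 0, 0, 7, 0, 0, 0, 85],
)

```text
time_s: 2.65
eef_pos: [0.4307, 0.1198, 0.2312]
eef_rot: [0.447, 0.894, 0.0, -0.0]
ft_force: [-0.2, 0.4, 1.5]
grip_width: 0.0851
grip_force: 0.0
```

play_rows(
  targets=[0, 0, 7, 0, 0, 0, 85, 0, 0, 7, 0, 0, 0, 85, 0, 0, 7, 0, 0, 0, 85, 0, 0, 7, 0, 0, 0, 85, 0, 0, 7, 0, 0, 0, 85],
)

```text
time_s: 3.07
eef_pos: [0.4307, 0.1198, 0.2312]
eef_rot: [0.695, 0.719, -0.0, -0.0]
ft_force: [0.2, -0.1, -0.0]
grip_width: 0.0849
grip_force: 0.0
```

play_rows(
  targets=[0, 0, 7, 0, 0, 0, 85, 0, 0, 0, -29.5, 12.6, 0, 85, 0, 0, 0, -29.5, 12.6, 0, 85, 0, 0, 0, -29.5, 12.6, 0, 85, 0, 0, 0, -29.5, 12.6, 0, 85],
)

```text
time_s: 3.48
eef_pos: [0.4719, -0.0032, 0.2313]
eef_rot: [0.736, 0.677, 0.0, 0.0]
ft_force: [0.8, 0.1, -0.9]
grip_width: 0.0845
grip_force: 0.0
```

play_rows(
  targets=[0, 0, 0, -29.5, 12.6, 0, 85, 0, 0, 0, -29.5, 12.6, 0, 85, 0, 0, 0, -29.5, 12.6, 0, 85, 0, 0, 0, -29.5, 12.6, 0, 85, 0, 0, 0, 0, 0, 0, 85],
)

```text
time_s: 3.9
eef_pos: [0.5133, -0.1281, 0.2303]
eef_rot: [0.737, 0.676, -0.0, 0.0]
ft_force: [-0.1, -0.6, -1.1]
grip_width: 0.0846
grip_force: 0.0
```

```bash
python3 - <<'E'
from h import *
s=sense();print(s['time_s'],s['eef_pos'],s['eef_rot'],s['q'])
im=cv2.cvtColor(read_camera("wrist"),cv2.COLOR_RGB2BGR);cv2.imwrite("pics/w2.png",im)
E
```

```text
3.9 [ 0.51331626 -0.12814044  0.23028945] [ 7.37274723e-01  6.75592849e-01 -4.71918891e-04  2.51081553e-04] [-4.91485109e-01 -1.12642042e-01 -1.20767261e-01  1.56250985e+00
 -1.05687935e-03  1.16657017e+00]
```

View pics/w2.png

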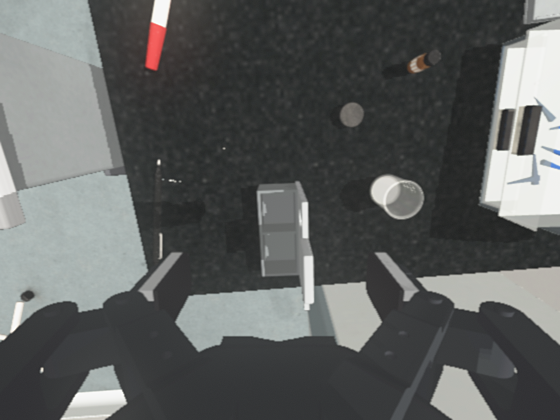

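```bash
python3 - <<'E'
from h import *
im=cv2.imread("pics/w2.png")
for c in blobs(im,285,175,40,145,195,8):
    b=cv2.boxPoints(cv2.minAreaRect(c.astype(np.float32)))
    for z in(.155,.113):
        P=onz("wrist",b,z)*1000
        e=[P[1]-P[0],P[2]-P[1]];L=[np.linalg.norm(v) for v in e];e=e[int(np.argmax(L))]
        yaw=(np.degrees(np.arctan2(-e[0],e[1]))+90)%180-90
        print(z,b.mean(0).round(1),c.min(0),c.max(0),P.mean(0).round(1),np.round(L,1),yaw.round(2))
E
```

```text
0.155 [308.5 282.5] [304 256] [313 309] [ 533.4 -185.8  155. ] [ 7.2 48.4] -3.26
0.113 [308.5 282.5] [304 256] [313 309] [ 536.1 -209.6  113. ] [ 8.6 57.8] -3.26
0.155 [303.  219.5] [299 202] [307 237] [ 532.4 -130.9  155. ] [ 6.1 28.4] -3.56
0.113 [303.  219.5] [299 202] [307 237] [ 534.9 -144.1  113. ] [ 7.3 33.9] -3.56
```

play_rows(
  targets=[0, 0, -1, 0, 0, 0, 85, 0, 0, 0, -28, 11.3, 0, 85, 0, 0, 0, -27.5, 11.3, 0, 85, 0, 0, 0, 0, 0, 30, 85, 0, 0, 0, 0, 0, 0, 85],
)

```text
time_s: 4.37
eef_pos: [0.5302, -0.1793, 0.1969]
eef_rot: [0.729, 0.684, -0.001, -0.003]
ft_force: [-1.8, 0.3, -0.8]
grip_width: 0.0846
grip_force: 0.0
```

play_rows(
  targets=[0, 0, 0, 0, 0, 25, 85, 0, 0, 0, 0, 0, 25, 85, 0, 0, 0, 0, 0, 20, 85, 0, 0, 0, 0, 0, 10.5, 85, 0, 0, 0, 0, 0, 0, 85],
)

```text
time_s: 4.78
eef_pos: [0.5303, -0.1783, 0.119]
eef_rot: [0.728, 0.685, -0.0, -0.002]
ft_force: [0.4, 1.4, 0.2]
grip_width: 0.0851
grip_force: 0.0
```

play_rows(
  targets=[0, 0, 0, 0, 0, 0, 40, 0, 0, 0, 0, 0, 0, 25, 0, 0, 0, 0, 0, 0, 20, 0, 0, 0, 0, 0, 0, 16, 0, 0, 0, 0, 0, 0, 14],
  grip_force=20,
)

```text
time_s: 5.2
eef_pos: [0.532, -0.1806, 0.1217]
eef_rot: [0.729, 0.685, 0.0, 0.001]
ft_force: [0.1, -0.6, -0.2]
grip_width: 0.0255
grip_force: 0.0
```

play_rows(
  targets=[0, 0, 0, 0, 0, 0, 12, 0, 0, 0, 0, 0, 0, 10, 0, 0, 0, 0, 0, 0, 8, 0, 0, 0, 0, 0, 0, 6, 0, 0, 0, 0, 0, 0, 4],
)

```text
time_s: 5.62
eef_pos: [0.5316, -0.1803, 0.121]
eef_rot: [0.729, 0.685, 0.0, 0.0]
ft_force: [-0.0, 0.9, 2.0]
grip_width: 0.0075
grip_force: 20.0
```

play_rows(
  targets=[0, 0, 0, 0, 0, 0, 0, 0, 0, 0, 0, 0, 0, 0, 0, 0, 0, 0, 0, 0, 0, 0, 0, 0, 0, 0, 0, 0, 0, 0, 0, 0, 0, 0, 0],
  grip_force=100,
)

```text
time_s: 6.03
eef_pos: [0.5318, -0.1803, 0.1211]
eef_rot: [0.729, 0.685, 0.0, 0.0]
ft_force: [-0.3, 1.6, 5.4]
grip_width: 0.0069
grip_force: 98.6
```

```bash
python3 - <<'E'
from h import *
s=sense();print(s['time_s'],s['eef_pos'],s['eef_rot'],s['ft_force'],s['grip_width'],s['grip_force'])
for n in("wrist","scene"):
    im=cv2.cvtColor(read_camera(n),cv2.COLOR_RGB2BGR);cv2.imwrite(f"pics/{n}3.png",im)
w=cv2.imread("pics/wrist3.png");z=cv2.imread("pics/scene3.png")
cv2.imwrite("pics/v3.png",np.hstack([w[100:420,100:500],cv2.resize(z[240:360,300:420],(320,320))]))
E
```

```text
6.0333 [ 0.53179971 -0.18026472  0.12111129] [7.28739377e-01 6.84791080e-01 2.41385714e-04 1.98551641e-04] [-0.31964335  1.55662285  5.41565024] 0.006943484968160586 98.62878441810608
```

View pics/v3.png

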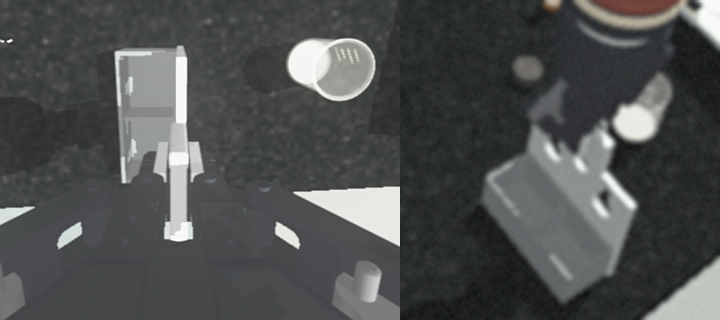

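```bash
python3 - <<'E'
from h import *
im=cv2.imread("pics/wrist3.png")
print(im[135:345:3,279].min(1))
g=im[140:230,280].min(1)
s=sense();x=R.from_quat(s['eef_rot']).apply([1,0,0]);print(x)
for v in (147.5,148.5): 
    P=onz("wrist",[[281,v]],.113+.001)[0]; print("plate left, along tool x",(P-s['eef_pos'])@x*1e3)
for v in range(240,345,8): print(v,((onz("wrist",[[279,v]],.155)[0]-s['eef_pos'])@x*1e3).round(1))
E
```

```text
[ 66  67  67  70 197 183 192 202 247 247 247 247 247 247 247 247 247 247
 247 247 247 247 247 247 247 247 247 247 247 243 188 193 192 194 194 194
 194 194 194 230 247 247 247 232 205 206 206 204 206 205 205 205 205 203
 204 205 205 204 205 205 204 203 204 202 202 225 247 247 251  66]
[6.21214510e-02 9.98068595e-01 7.11064360e-05]
plate left, along tool x 55.50627600344975
plate left, along tool x 55.01510779276952
240 22.0
248 18.6
256 15.1
264 11.6
272 8.1
280 4.5
288 0.8
296 -2.9
304 -6.7
312 -10.5
320 -14.4
328 -18.4
336 -22.4
344 -26.5
```

```bash
python3 - <<'E'
from h import *
s=sense();x=R.from_quat(s['eef_rot']).apply([1,0,0])
im=cv2.imread("pics/wrist3.png");print(im[145:163,281].min(1),im[220:232,279].min(1),im[248:266,279].min(1))
for v,z in ((146.5,0),(146.5,.05),(157.5,.113),(224,.113),(251,.155),(252,.155),(341.5,.155)): print(v,z,((onz("wrist",[[281,v]],z)[0]-s['eef_pos'])@x*1e3).round(1))
E
```

```text
[119 184 196 194 190 184 189 192 192 190 187 205 245 249 247 247 247 247] [247 249 243 208 189 188 192 193 193 193 192 192] [194 194 193 201 230 246 246 247 247 247 247 247 247 247 247 249 232 207]
146.5 0 49.9
146.5 0.05 52.6
157.5 0.113 50.5
224 0.113 15.0
251 0.155 17.3
252 0.155 16.9
341.5 0.155 -25.2
```

play_rows(
  targets=[0, 0, 0, 0, 0, -10, 0, 0, 0, 0, 0, 0, -25, 0, 0, 0, 0, 0, 0, -25, 0, 0, 0, 0, 0, 0, -25, 0, 0, 0, 0, 0, 0, -25, 0],
)

```text
time_s: 6.55
eef_pos: [0.5309, -0.1801, 0.2316]
eef_rot: [0.729, 0.685, -0.0, -0.001]
ft_force: [0.2, 0.7, -3.3]
grip_width: 0.0068
grip_force: 97.8
```

play_rows(
  targets=[0, 0, 0, 0, 0, 0, 0, 0, 0, -5.9, 0, 0, 0, 0, 0, 0, -5.9, 0, 0, 0, 0, 0, 0, -5.8, 0, 0, 0, 0, 0, 0, -5.8, 0, 0, 0, 0],
)

```text
time_s: 6.97
eef_pos: [0.531, -0.1802, 0.2295]
eef_rot: [0.573, 0.82, -0.0, -0.001]
ft_force: [-0.1, -0.9, -2.5]
grip_width: 0.0064
grip_force: 97.8
```

play_rows(
  targets=[0, 0, 0, 24.7, 6.9, 0, 0, 0, 0, 0, 24.7, 6.9, 0, 0, 0, 0, 0, 24.7, 6.9, 0, 0, 0, 0, 0, 24.7, 6.9, 0, 0, 0, 0, 0, 24.7, 6.9, 0, 0],
)

```text
time_s: 7.38
eef_pos: [0.5213, -0.0513, 0.2295]
eef_rot: [0.575, 0.818, -0.0, -0.001]
ft_force: [-0.2, 0.3, -2.3]
grip_width: 0.0063
grip_force: 97.8
```

play_rows(
  targets=[0, 0, 0, 24.7, 6.9, 0, 0, 0, 0, 0, 24.7, 6.9, 0, 0, 0, 0, 0, 24.7, 6.9, 0, 0, 0, 0, 0, 24.7, 6.9, 0, 0, 0, 0, 0, 24.7, 6.9, 0, 0],
)

```text
time_s: 7.8
eef_pos: [0.5118, 0.0766, 0.2296]
eef_rot: [0.575, 0.818, -0.001, -0.001]
ft_force: [0.7, -0.6, -3.0]
grip_width: 0.0067
grip_force: 97.8
```

play_rows(
  targets=[0, 0, 0, 24.7, 6.9, 0, 0, 0, 0, 0, 24.7, 6.9, 0, 0, 0, 0, 0, 24.7, 6.9, 0, 0, 0, 0, 0, 24.7, 6.9, 0, 0, 0, 0, 0, 0, 0, 0, 0],
)

```text
time_s: 8.22
eef_pos: [0.5038, 0.1812, 0.2296]
eef_rot: [0.574, 0.819, -0.0, -0.001]
ft_force: [-0.0, 0.2, -2.7]
grip_width: 0.0065
grip_force: 97.9
```

```bash
cat >> h.py <<'E'
def rep():
    s=sense();M=R.from_quat(s['eef_rot']).as_matrix();d=s['eef_pos']-S0
    print("t",s['time_s'],"TCP in stand mm",np.round([d@X*1e3,d@Y*1e3,d[2]*1e3],1),"yaw",np.degrees(np.arctan2(M[1,0],M[0,0])).round(2)-90,
      "tilt",np.degrees(M[2,:2]).round(2),"F stand",np.round([s['ft_force']@X,s['ft_force']@Y,s['ft_force'][2]],1),"T",np.round(s['torque'],2),"w",round(s['grip_width'],4))
    return s
E
python3 - <<'E'
from h import *
rep()
for n in("scene",):
    im=cv2.cvtColor(read_camera(n),cv2.COLOR_RGB2BGR);cv2.imwrite(f"pics/{n}4.png",im)
cv2.imwrite("pics/v4.png",cv2.resize(im[110:260,190:350],None,fx=4,fy=4,interpolation=cv2.INTER_CUBIC))
E
```

```text
t 8.2167 TCP in stand mm [-71.1 -33.1 229.6] yaw 20.010000000000005 tilt [ 0.11 -0.09] F stand [ 0.   0.2 -2.7] T [ 0.01 -0.08  0.  ] w 0.0065
```

View pics/v4.png

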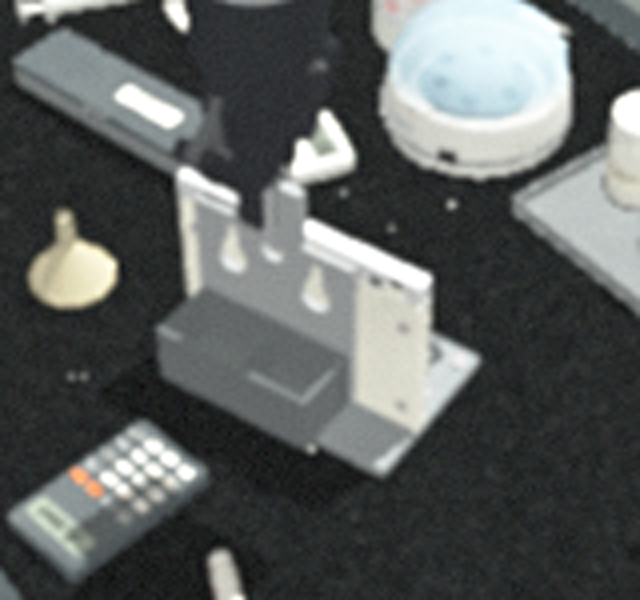

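play_rows(
  targets=[0, 0, 0, 10, 10, 10, 0, 0, 0, 0, 10, 10, 10, 0, 0, 0, 0, 0, 10, 10, 0, 0, 0, 0, 0, 0, 11, 0, 0, 0, 0, 0, 0, 10.5, 0],
)

```text
time_s: 8.68
eef_pos: [0.5263, 0.2059, 0.1776]
eef_rot: [0.575, 0.818, -0.001, -0.0]
ft_force: [-0.7, -0.1, -3.0]
grip_width: 0.0065
grip_force: 98.0
```

play_rows(
  targets=[0, 0, 0, 0, 0, 0, 0, 0, 0, 0, 0, 0, 0, 0],
)

```text
time_s: 8.85
eef_pos: [0.5257, 0.206, 0.1785]
eef_rot: [0.575, 0.818, -0.001, -0.001]
ft_force: [0.2, -0.2, -3.1]
grip_width: 0.0064
grip_force: 98.0
```

```bash
python3 - <<'E'
from h import *
s=rep();d=s['eef_pos']-S0;xf=d@X-.0005
im=cv2.cvtColor(read_camera("scene"),cv2.COLOR_RGB2BGR);cv2.imwrite("pics/scene5.png",im)
p=im[150:210,225:305]
cv2.imwrite("pics/v5.png",cv2.resize(p,None,fx=9,fy=9,interpolation=cv2.INTER_CUBIC))
for th in (150,170,190):
  for c in blobs(im,225,150,80,60,th,6):
    m=(c.min(0)+c.max(0))/2
    print(th,len(c),c.min(0),c.max(0),onface("scene",[m],xf).round(4)*1e3)
E
```

```text
t 8.85 TCP in stand mm [-42.1 -17.3 178.5] yaw 19.790000000000006 tilt [ 0.01 -0.11] F stand [ 0.1 -0.3 -3.1] T [-0.02 -0.04  0.04] w 0.0064
150 19 [257 174] [263 181] [[-42.6 -20.3 155.6]]
150 175 [262 162] [304 209] [[-42.6 -88.2 166.1]]
150 126 [234 151] [254 190] [[-42.6  29.  153.1]]
150 20 [295 150] [304 153] [[ -42.6 -129.9  294.2]]
150 24 [267 150] [278 154] [[-42.6 -59.  257.9]]
170 24 [267 182] [273 192] [[-42.6 -49.9 139.1]]
170 12 [258 176] [262 180] [[-42.6 -20.3 153.9]]
170 23 [248 173] [254 183] [[-42.6   8.1 138.3]]
170 148 [262 162] [304 209] [[-42.6 -88.2 166.1]]
170 98 [234 151] [251 189] [[-42.6  33.7 152.3]]
170 18 [295 150] [304 152] [[ -42.6 -129.8  295.6]]
170 22 [268 150] [277 154] [[-42.6 -59.  257.9]]
190 18 [268 184] [272 192] [[-42.6 -49.9 135.5]]
190 9 [259 177] [262 180] [[-42.6 -21.7 152.9]]
190 20 [248 174] [253 182] [[-42.6   9.7 137.4]]
190 48 [237 168] [242 189] [[-42.6  46.1 115.6]]
190 159 [262 162] [304 209] [[-42.6 -88.2 166.1]]
190 39 [236 158] [251 169] [[-42.6  28.9 177.1]]
190 10 [234 151] [238 155] [[-42.6  50.1 201. ]]
190 16 [270 150] [277 153] [[-42.6 -61.7 260.7]]
```

View pics/v5.png

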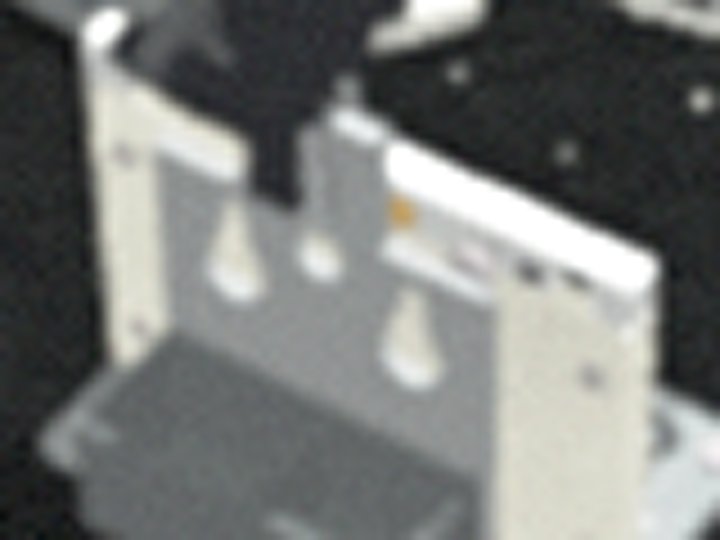

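```bash
python3 - <<'E'
from h import *
s=sense();d=s['eef_pos']-S0;xf=d@X-.0005
f=lambda u,v:(225+u/9-.5+.05,150+v/9-.5+.05)
P={'Lbot':(238,302),'Rbot':(416,388),'Ltopcorner':(160,130),'Rtopcorner':(495,300),'Lk-L':(207,265),'Lk-R':(268,285),'Rk-L':(382,345),'Rk-R':(443,370),'catchL':(300,250),'catchR':(343,270),'Lkc':(238,272),'Rkc':(413,358)}
for k,v in P.items(): print(k,(onface("scene",[f(*v)],xf)[0]*1e3).round(1))
# strip edges of stand at z .147 in the scene: front-edge end-to-end, and panel face bottom corners z=.010
E
```

```text
Lbot [-42.1   9.6 118.8]
Rbot [-42.1 -51.6 119.3]
Ltopcorner [-42.1  33.2 172.8]
Rtopcorner [-42.1 -77.9 168.7]
Lk-L [-42.1  19.9 127.8]
Lk-R [-42.1  -1.5 131.8]
Rk-L [-42.1 -40.3 130. ]
Rk-R [-42.1 -60.8 131.9]
catchL [-42.1 -13.4 152. ]
catchR [-42.1 -27.9 152.2]
Lkc [-42.1   8.9 131.1]
Rkc [-42.1 -50.8 130.8]
```

play_rows(
  targets=[0, 0, 0, 4, 0, 0, 0, 0, 0, 0, 0, 10, 0, 0, 0, 0, 0, 0, 6, 0, 0, 0, 0, 0, 0, 4, 0, 0, 0, 0, 0, 0, 0, 0, 0],
)

```text
time_s: 9.32
eef_pos: [0.5447, 0.2175, 0.1796]
eef_rot: [0.575, 0.818, 0.0, 0.0]
ft_force: [0.4, 0.1, -2.7]
grip_width: 0.0067
grip_force: 98.1
```

play_rows(
  targets=[0, 0, 0, 0, 2, 0, 0, 0, 0, 0, 0, 1, 0, 0, 0, 0, 0, 0, 1, 0, 0, 0, 0, 0, 0, 0, 0, 0],
)

```text
time_s: 9.65
eef_pos: [0.5478, 0.2186, 0.1793]
eef_rot: [0.575, 0.818, 0.0, -0.0]
ft_force: [1.0, 0.4, -3.3]
grip_width: 0.007
grip_force: 98.1
```

```bash
python3 - <<'E'
from h import *
rep()
E
```

```text
t 9.65 TCP in stand mm [-17.  -12.9 179.3] yaw 19.83 tilt [0. 0.] F stand [ 1.   0.  -3.3] T [ 0.01 -0.05  0.01] w 0.007
```

play_rows(
  targets=[0, 0, 0, 0, 1, 1, 0, 0, 0, 0, 0, 1, 0, 0, 0, 0, 0, 0, 0, 0, 0],
)

```text
time_s: 9.9
eef_pos: [0.5497, 0.2193, 0.1782]
eef_rot: [0.575, 0.818, 0.0, -0.0]
ft_force: [0.7, 0.0, -3.6]
grip_width: 0.0068
grip_force: 98.1
```

play_rows(
  targets=[0, 0, 0, 0, 1, 0, 0, 0, 0, 0, 0, 0, 0, 0],
)

```text
time_s: 10.07
eef_pos: [0.5507, 0.2197, 0.1783]
eef_rot: [0.575, 0.818, 0.0, 0.0]
ft_force: [0.0, 0.7, -3.3]
grip_width: 0.0069
grip_force: 98.1
```

play_rows(
  targets=[0, 0, 0, 0, 1, 0, 0, 0, 0, 0, 0, 0, 0, 0],
)

```text
time_s: 10.23
eef_pos: [0.5517, 0.22, 0.1783]
eef_rot: [0.575, 0.818, 0.0, 0.0]
ft_force: [-0.4, 0.3, -3.2]
grip_width: 0.0066
grip_force: 98.1
```

```bash
python3 - <<'E'
from h import *
rep()
E
```

```text
t 10.2333 TCP in stand mm [-12.9 -12.8 178.3] yaw 19.83 tilt [0.   0.01] F stand [-0.3  0.5 -3.2] T [-0.02 -0.04 -0.03] w 0.0066
```

play_rows(
  targets=[0, 0, 0, 0, 1, 0, 0, 0, 0, 0, 0, 0, 0, 0],
)

```text
time_s: 10.4
eef_pos: [0.5526, 0.2204, 0.1783]
eef_rot: [0.575, 0.818, 0.0, 0.0]
ft_force: [-0.9, 0.4, -3.3]
grip_width: 0.0068
grip_force: 98.1
```

play_rows(
  targets=[0, 0, 0, 0, 1, 0, 0, 0, 0, 0, 0, 0, 0, 0],
)

```text
time_s: 10.57
eef_pos: [0.5536, 0.2207, 0.1783]
eef_rot: [0.575, 0.818, 0.0, 0.0]
ft_force: [0.3, 0.3, -3.2]
grip_width: 0.0063
grip_force: 98.1
```

play_rows(
  targets=[0, 0, 0, 0, 1, 0, 0, 0, 0, 0, 0, 0, 0, 0],
)

```text
time_s: 10.73
eef_pos: [0.5545, 0.2211, 0.1783]
eef_rot: [0.575, 0.818, 0.0, 0.0]
ft_force: [-0.8, 0.9, -2.4]
grip_width: 0.0068
grip_force: 98.1
```

play_rows(
  targets=[0, 0, 0, 0, 1, 0, 0, 0, 0, 0, 0, 0, 0, 0],
)

```text
time_s: 10.9
eef_pos: [0.5554, 0.2214, 0.1783]
eef_rot: [0.575, 0.818, 0.0, 0.0]
ft_force: [-0.2, -0.3, -3.2]
grip_width: 0.007
grip_force: 98.1
```

```bash
python3 - <<'E'
from h import *
rep()
E
```

```text
t 10.9 TCP in stand mm [ -8.9 -12.9 178.3] yaw 19.83 tilt [0.   0.01] F stand [-0.3 -0.2 -3.2] T [-0.04 -0.06  0.04] w 0.007
```

play_rows(
  targets=[0, 0, 0, 0, 1, 0, 0, 0, 0, 0, 0, 0, 0, 0],
)

```text
time_s: 11.07
eef_pos: [0.5564, 0.2217, 0.1783]
eef_rot: [0.575, 0.818, 0.0, 0.0]
ft_force: [0.0, -0.2, -2.7]
grip_width: 0.0065
grip_force: 98.1
```

play_rows(
  targets=[0, 0, 0, 0, 1, 0, 0, 0, 0, 0, 0, 0, 0, 0],
)

```text
time_s: 11.23
eef_pos: [0.5573, 0.2221, 0.1783]
eef_rot: [0.575, 0.818, 0.0, 0.0]
ft_force: [-0.6, -0.8, -2.8]
grip_width: 0.0067
grip_force: 98.1
```

play_rows(
  targets=[0, 0, 0, 0, 1, 0, 0, 0, 0, 0, 0, 0, 0, 0],
)

```text
time_s: 11.4
eef_pos: [0.5583, 0.2224, 0.1783]
eef_rot: [0.575, 0.818, 0.0, 0.0]
ft_force: [-0.5, -0.2, -2.4]
grip_width: 0.0065
grip_force: 98.1
```

```bash
python3 - <<'E'
from h import *
rep()
E
```

```text
t 11.4 TCP in stand mm [ -6.  -12.8 178.3] yaw 19.83 tilt [0.   0.01] F stand [-0.6 -0.  -2.4] T [ 0.02 -0.07  0.06] w 0.0065
```

play_rows(
  targets=[0, 0, 0, 0, 1, 0, 0, 0, 0, 0, 0, 0, 0, 0],
)

```text
time_s: 11.57
eef_pos: [0.559, 0.2227, 0.1783]
eef_rot: [0.575, 0.818, -0.0, -0.0]
ft_force: [-2.3, -0.5, -2.7]
grip_width: 0.0066
grip_force: 98.2
```

play_rows(
  targets=[0, 0, 0, 0, 1, 0, 0, 0, 0, 0, 0, 0, 0, 0],
)

```text
time_s: 11.73
eef_pos: [0.5599, 0.223, 0.1783]
eef_rot: [0.575, 0.818, -0.0, -0.0]
ft_force: [-2.9, -1.3, -1.4]
grip_width: 0.0068
grip_force: 98.3
```

```bash
python3 - <<'E'
from h import *
rep()
E
```

```text
t 11.7333 TCP in stand mm [ -4.2 -12.8 178.3] yaw 19.83 tilt [ 0.   -0.03] F stand [-3.2 -0.3 -1.4] T [-0.2   0.66 -0.03] w 0.0068
```

play_rows(
  targets=[0, 0, 0, 0, 1, 0, 0, 0, 0, 0, 0, 0, 0, 0],
)

```text
time_s: 11.9
eef_pos: [0.5608, 0.2234, 0.1782]
eef_rot: [0.575, 0.818, -0.0, -0.0]
ft_force: [-3.7, -0.9, -1.4]
grip_width: 0.0066
grip_force: 98.3
```

play_rows(
  targets=[0, 0, 0, 0, 0.6, 0, 0, 0, 0, 0, 0, 0, 0, 0],
)

```text
time_s: 12.07
eef_pos: [0.5614, 0.2236, 0.1782]
eef_rot: [0.575, 0.818, -0.0, -0.0]
ft_force: [-4.4, -1.0, -1.3]
grip_width: 0.0068
grip_force: 98.3
```

```bash
python3 - <<'E'
from h import *
rep()
E
```

```text
t 12.0667 TCP in stand mm [ -2.6 -12.8 178.2] yaw 19.83 tilt [ 0.01 -0.02] F stand [-4.5  0.6 -1.3] T [-0.3   0.89 -0.03] w 0.0068
```

play_rows(
  targets=[0, 0, 0, 0, 0.6, 0, 0, 0, 0, 0, 0, 0, 0, 0],
)

```text
time_s: 12.23
eef_pos: [0.562, 0.2238, 0.1782]
eef_rot: [0.575, 0.818, -0.0, -0.0]
ft_force: [-4.0, -1.7, -0.9]
grip_width: 0.0063
grip_force: 98.3
```

play_rows(
  targets=[0, 0, 0, 0, 0.6, 0, 0, 0, 0, 0, 0, 0, 0, 0],
)

```text
time_s: 12.4
eef_pos: [0.5626, 0.224, 0.1783]
eef_rot: [0.575, 0.818, -0.0, -0.0]
ft_force: [-3.7, -0.3, -1.5]
grip_width: 0.0068
grip_force: 98.3
```

```bash
python3 - <<'E'
from h import *
rep()
E
```

```text
t 12.4 TCP in stand mm [ -1.4 -12.8 178.3] yaw 19.83 tilt [ 0.01 -0.02] F stand [-3.6  1.  -1.5] T [-0.31  1.05  0.07] w 0.0068
```

play_rows(
  targets=[0, 0, 0, 0, 0.5, 0, 0, 0, 0, 0, 0, 0, 0, 0],
)

```text
time_s: 12.57
eef_pos: [0.5627, 0.2241, 0.1783]
eef_rot: [0.575, 0.818, -0.0, -0.0]
ft_force: [-6.4, -2.1, -0.4]
grip_width: 0.0067
grip_force: 98.5
```

play_rows(
  targets=[0, 0, 0, 0, 0.5, 0, 0, 0, 0, 0, 0, 0, 0, 0],
)

```text
time_s: 12.73
eef_pos: [0.5628, 0.2241, 0.1783]
eef_rot: [0.575, 0.818, -0.001, -0.0]
ft_force: [-7.6, -3.4, 0.1]
grip_width: 0.0067
grip_force: 98.7
```

```bash
python3 - <<'E'
from h import *
rep()
E
```

```text
t 12.7333 TCP in stand mm [ -1.1 -12.8 178.3] yaw 19.83 tilt [-0.  -0.1] F stand [-8.4 -0.7  0.1] T [-0.75  1.89  0.05] w 0.0067
```

play_rows(
  targets=[0, 0, 0, 0, -0.5, 0, 0, 0, 0, 0, 0, 0, 2, 0, 0, 0, 0, 0, 0, 2, 0, 0, 0, 0, 0, 0, 0, 0],
)

```text
time_s: 13.07
eef_pos: [0.5626, 0.224, 0.1739]
eef_rot: [0.575, 0.818, -0.0, -0.0]
ft_force: [-4.5, -2.2, -3.7]
grip_width: 0.0069
grip_force: 98.0
```

play_rows(
  targets=[0, 0, 0, 0, 0, 2, 0, 0, 0, 0, 0, 0, 2, 0, 0, 0, 0, 0, 0, 0, 0],
)

```text
time_s: 13.32
eef_pos: [0.5626, 0.224, 0.1699]
eef_rot: [0.575, 0.818, -0.0, -0.0]
ft_force: [-4.9, -0.9, -4.0]
grip_width: 0.0069
grip_force: 98.1
```

```bash
python3 - <<'E'
from h import *
rep()
E
```

```text
t 13.3167 TCP in stand mm [ -1.3 -12.8 169.9] yaw 19.83 tilt [ 0.   -0.07] F stand [-4.9  0.8 -4. ] T [-0.49  1.22  0.1 ] w 0.0069
```

play_rows(
  targets=[0, 0, 0, 0, 0, 2, 0, 0, 0, 0, 0, 0, 2, 0, 0, 0, 0, 0, 0, 0, 0],
)

```text
time_s: 13.57
eef_pos: [0.5626, 0.224, 0.1658]
eef_rot: [0.575, 0.818, -0.001, -0.0]
ft_force: [-5.1, -1.8, -3.0]
grip_width: 0.0068
grip_force: 98.1
```

play_rows(
  targets=[0, 0, 0, 0, 0, 2, 0, 0, 0, 0, 0, 0, 2, 0, 0, 0, 0, 0, 0, 0, 0],
)

```text
time_s: 13.82
eef_pos: [0.5625, 0.224, 0.1616]
eef_rot: [0.575, 0.818, -0.001, -0.001]
ft_force: [-4.2, -1.9, -4.9]
grip_width: 0.0067
grip_force: 97.8
```

play_rows(
  targets=[0, 0, 0, 0, 0, 2, 0, 0, 0, 0, 0, 0, 0, 0],
)

```text
time_s: 13.98
eef_pos: [0.5625, 0.224, 0.1594]
eef_rot: [0.575, 0.818, -0.001, -0.001]
ft_force: [-4.4, -1.1, -6.9]
grip_width: 0.0067
grip_force: 97.9
```

```bash
python3 - <<'E'
from h import *
rep()
E
```

```text
t 13.9833 TCP in stand mm [ -1.4 -12.7 159.4] yaw 19.83 tilt [ 0.02 -0.09] F stand [-4.5  0.4 -6.9] T [-0.41  1.01  0.03] w 0.0067
```

play_rows(
  targets=[0, 0, 0, 0, 0, 1, 0, 0, 0, 0, 0, 0, 0, 0],
)

```text
time_s: 14.15
eef_pos: [0.5625, 0.224, 0.1588]
eef_rot: [0.575, 0.818, -0.001, -0.001]
ft_force: [-5.6, -2.3, -2.9]
grip_width: 0.0067
grip_force: 98.4
```

play_rows(
  targets=[0, 0, 0, 0, 0, 1, 0, 0, 0, 0, 0, 0, 0, 0],
)

```text
time_s: 14.32
eef_pos: [0.5626, 0.224, 0.1583]
eef_rot: [0.575, 0.818, -0.0, -0.0]
ft_force: [-7.1, -2.9, 0.4]
grip_width: 0.0069
grip_force: 98.8
```

play_rows(
  targets=[0, 0, 0, 0, 0, 1, 0, 0, 0, 0, 0, 0, 0, 0],
)

```text
time_s: 14.48
eef_pos: [0.5625, 0.224, 0.1575]
eef_rot: [0.575, 0.818, -0.0, -0.0]
ft_force: [-7.9, -3.2, 1.7]
grip_width: 0.0068
grip_force: 99.1
```

```bash
python3 - <<'E'
from h import *
rep()
E
```

```text
t 14.4833 TCP in stand mm [ -1.4 -12.8 157.5] yaw 19.840000000000003 tilt [-0.   -0.06] F stand [-8.5 -0.3  1.7] T [-0.58  1.7   0.07] w 0.0068
```

play_rows(
  targets=[0, 0, 0, 0, 0, 1, 0, 0, 0, 0, 0, 0, 0, 0],
)

```text
time_s: 14.65
eef_pos: [0.5625, 0.224, 0.1566]
eef_rot: [0.575, 0.818, -0.0, -0.0]
ft_force: [-8.5, -3.4, 0.5]
grip_width: 0.0067
grip_force: 99.1
```

play_rows(
  targets=[0, 0, 0, 0, 0, 1, 0, 0, 0, 0, 0, 0, 0, 0],
)

```text
time_s: 14.82
eef_pos: [0.5625, 0.224, 0.1556]
eef_rot: [0.575, 0.818, -0.0, -0.0]
ft_force: [-8.5, -3.5, 1.5]
grip_width: 0.0063
grip_force: 99.1
```

```bash
python3 - <<'E'
from h import *
rep()
E
```

```text
t 14.8167 TCP in stand mm [ -1.4 -12.8 155.6] yaw 19.840000000000003 tilt [-0.   -0.06] F stand [-9.1 -0.4  1.5] T [-0.65  1.82  0.09] w 0.0063
```

play_rows(
  targets=[0, 0, 0, 0, 0, 1, 0, 0, 0, 0, 0, 0, 0, 0],
)

```text
time_s: 14.98
eef_pos: [0.5625, 0.224, 0.1546]
eef_rot: [0.575, 0.818, -0.0, -0.0]
ft_force: [-8.5, -3.4, 1.8]
grip_width: 0.0071
grip_force: 99.1
```

play_rows(
  targets=[0, 0, 0, 0, 0, 0.6, 0, 0, 0, 0, 0, 0, 0, 0],
)

```text
time_s: 15.15
eef_pos: [0.5625, 0.224, 0.1542]
eef_rot: [0.575, 0.818, -0.0, -0.0]
ft_force: [-8.5, -1.9, 2.3]
grip_width: 0.0068
grip_force: 99.3
```

```bash
python3 - <<'E'
from h import *
rep()
im=cv2.cvtColor(read_camera("scene"),cv2.COLOR_RGB2BGR);cv2.imwrite("pics/scene6.png",im)
cv2.imwrite("pics/v6.png",cv2.resize(im[150:210,225:305],None,fx=9,fy=9,interpolation=cv2.INTER_CUBIC))
E
```

```text
t 15.15 TCP in stand mm [ -1.4 -12.8 154.2] yaw 19.840000000000003 tilt [-0.01 -0.06] F stand [-8.7  1.1  2.3] T [-0.7   1.95  0.05] w 0.0068
```

View pics/v6.png

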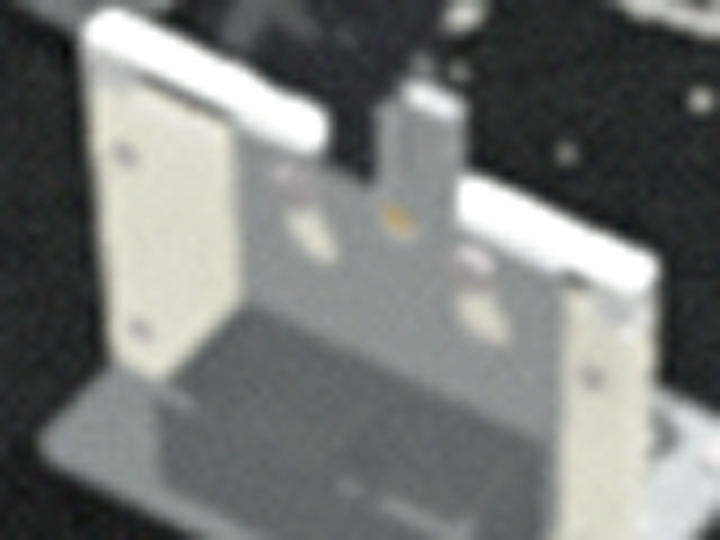

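play_rows(
  targets=[0, 0, 0, 0, 0, 0.7, 0, 0, 0, 0, 0, 0, 0, 0],
)

```text
time_s: 15.37
eef_pos: [0.5625, 0.224, 0.1541]
eef_rot: [0.575, 0.818, -0.0, -0.0]
ft_force: [-10.9, -3.1, 8.0]
grip_width: 0.0067
grip_force: 99.8
```

play_rows(
  targets=[0, 0, 0, 0, 0, 0.7, 0, 0, 0, 0, 0, 0, 0, 0],
)

```text
time_s: 15.53
eef_pos: [0.5626, 0.224, 0.1541]
eef_rot: [0.575, 0.818, -0.0, 0.0]
ft_force: [-13.1, -3.7, 11.9]
grip_width: 0.0069
grip_force: 100.4
```

```bash
python3 - <<'E'
from h import *
rep()
E
```

```text
t 15.5333 TCP in stand mm [ -1.3 -12.8 154.1] yaw 19.840000000000003 tilt [-0.02 -0.01] F stand [-13.6   1.   11.9] T [-0.89  2.83 -0.02] w 0.0069
```

play_rows(
  targets=[0, 0, 0, 0, -0.4, -1.5, 0, 0, 0, 0, 0, 0, 0, 0, 0, 0, 0, 0, 0, 0, 5, 0, 0, 0, 0, 0, 0, 12, 0, 0, 0, 0, 0, 0, 20],
  grip_force=20,
)

```text
time_s: 15.95
eef_pos: [0.5638, 0.2243, 0.1546]
eef_rot: [0.575, 0.818, 0.001, 0.001]
ft_force: [0.8, 0.5, 0.1]
grip_width: 0.0197
grip_force: 0.0
```

play_rows(
  targets=[0, 0, 0, 0, 0, 0, 40, 0, 0, 0, 0, 0, 0, 40, 0, 0, 0, 0, 0, 0, 40, 0, 0, 0, 0, 0, 0, 40, 0, 0, 0, 0, 0, 0, 40],
)

```text
time_s: 16.37
eef_pos: [0.5629, 0.2241, 0.1539]
eef_rot: [0.575, 0.818, 0.0, 0.0]
ft_force: [0.4, -0.6, 0.7]
grip_width: 0.0399
grip_force: 0.0
```

play_rows(
  targets=[0, 0, 0, 0, 0, -10, 40, 0, 0, 0, 0, 0, -20, 40, 0, 0, 0, 0, 0, -25, 40, 0, 0, 0, 0, 0, -25, 40, 0, 0, 0, 0, 0, 0, 40],
)

```text
time_s: 16.78
eef_pos: [0.5646, 0.2244, 0.2403]
eef_rot: [0.575, 0.818, 0.003, 0.003]
ft_force: [0.4, -0.0, 0.9]
grip_width: 0.04
grip_force: 0.0
```

```bash
python3 - <<'E'
from h import *
rep()
im=cv2.cvtColor(read_camera("scene"),cv2.COLOR_RGB2BGR);cv2.imwrite("pics/scene7.png",im)
d=cv2.absdiff(im,cv2.imread("pics/scene6.png"))[150:210,225:305]
# shift between before/after release of the plate region (px)
a=cv2.cvtColor(cv2.imread("pics/scene6.png"),cv2.COLOR_BGR2GRAY)[172:205,252:285];b=cv2.cvtColor(im,cv2.COLOR_BGR2GRAY)[172:205,252:285]
print(cv2.phaseCorrelate(a.astype(np.float32),b.astype(np.float32)), cv2.absdiff(a,b).mean())
E
```

```text
t 16.7833 TCP in stand mm [  0.7 -13.1 240.3] yaw 19.83 tilt [-0.08  0.44] F stand [ 0.4 -0.2  0.9] T [-0.   -0.06 -0.02] w 0.04
((0.0005652081409728282, 0.05239054692659195), 1.0128042653754905) 2.4931129476584024
```

Holder did not move on release; handing in.

play_rows(
  targets=[0, 0, 0, 0, 0, 0, 40, 0, 0, 0, 0, 0, 0, 40, 0, 0, 0, 0, 0, 0, 40],
)

```text
time_s: 17.08
eef_pos: [0.5622, 0.2239, 0.2327]
eef_rot: [0.575, 0.818, -0.001, -0.001]
ft_force: [-0.2, -0.5, 0.1]
grip_width: 0.04
grip_force: 0.0
```

```bash
python3 -c "
from bench import *
print(close_job())"
```

```text
the job is handed in; nothing more can be done
None
```

The pen holder was pushed down to a hard stop on both studs and released without shifting; the measured wrist force stayed under about 20 N, and the job was handed in at about 17 s (no verdict was returned).

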